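Cork sheet between the acrylic box and the hip flask

TASK

Bare steel scratches acrylic, so take the cork sheet off its sloping stand and lay it flat on the lid of the clear box, centred and lined up lengthwise with the box, and let go of it. Then lay the hip flask flat on top of the cork, centred and lengthwise along it (cap towards either end). Set both down gently instead of dropping them, never let the flask touch the box, and leave the box, comb, roll-on bottle and dish where they are.

Things in the scene. Friction and masses are not known exactly. Their poses are not given: they have to be found in the camera images.
- sheet_center (a point): Centre of the loose cork sheet, a stiff flat rectangle 130 (its x) by 62 (its y) by 8 mm thick (its z, the normal of its faces), about 45 g. It lies on the sloping stand at the start, so its x axis climbs the slope away from the robot and its z axis leans 30 degrees back towards the robot; its long edges overhang the stand's panel by 9 mm each side, so they can be pinched across the 62 mm width.
- stand: Fixed dark wooden stand, origin at the centre of its underside; x points horizontally towards its high end, z up. Foot 130 (x) by 100 (y) by 10 mm; above it a panel 44 mm wide (y) sloping up at 30 degrees towards +x, whose upper face is 62 mm above the origin at the middle of the sheet; a lip at the low end stands 6 mm above the panel and stops the sheet from sliding. Highest point of stand and sheet about 105 mm above the ledge.
- box_top (a point): Centre of the upper face of the clear acrylic box's lid; z up, x along the box's length. The closed box is 150 (x) by 100 (y) by 45 mm high, loose on the ledge, about 0.5 kg, with a flat frosted lid and two grey groove strips, flush with the lid, along its long edges.
- flask_center (a point): Centre (half-way up) of the body of the stainless steel hip flask, which lies flat on the ledge; the body is 110 (x) by 56 (y) by 24 mm high (z), z up; the 18 mm thick cap sticks out a further 19 mm at the +x end. About 0.2 kg, loose.
- rollon: Bystander: white plastic roll-on bottle standing upright, 38 mm diameter, 95 mm high, origin at the centre of its underside.
- comb: Bystander: wooden comb lying flat, 170 (x) by 38 (y) by 5 mm, origin at the centre of its underside.
- dish: Bystander: round brass-coloured key ring dish, 110 mm diameter, 22 mm high, origin at the centre of its underside.
Not all that is in view belongs to the job. Of the things that look like the part that bears flask_center, the middle-sized one is meant.

How it is judged:
On the way, in this order (a step that is already met when the one before it is completed fails the run):
1. the cork sheet lies flat, centred and released on the box's lid (x of sheet_center in the frame of box_top between -0.02 and 0.02 m and y of sheet_center in the frame of box_top between -0.02 and 0.02 m and z of sheet_center in the frame of box_top between 0.001 and 0.007 m and angle between the x axis of sheet_center and the x axis of box_top, either way round below 0.26 rad and angle between sheet_center's own z axis and vertical below 0.06 rad and contact force between the fingers and sheet below 0.05 N), for 0.2 s.
2. the flask lies flat, centred and released on the cork sheet (x of flask_center in the frame of sheet_center between -0.02 and 0.02 m and y of flask_center in the frame of sheet_center between -0.016 and 0.016 m and z of flask_center in the frame of sheet_center between 0.012 and 0.02 m and angle between the x axis of flask_center and the x axis of sheet_center, either way round below 0.26 rad and angle between the z axis of flask_center and the z axis of sheet_center, either way round below 0.08 rad and contact force between the fingers and flask below 0.05 N), for 0.2 s.
At the end, for the whole second after the job is handed in: Cork flat on the lid, centres within 20 mm along each box axis, lengths within 15 degrees; flask flat on the cork, centres within 20 mm lengthwise and 16 mm crosswise, lengths within 15 degrees; both released and at rest (all of step 1 and all of step 2 and linear speed of each of flask, sheet below 0.02 m/s); the robot touches nothing.
It fails at once if the flask touches the clear box (contact force between flask and box above 0.3 N).
It fails at once if the flask is dropped (falls untouched faster than 0.45 m/s, a drop of over 10 mm) (contact force between the fingers and flask below 0.05 N and linear speed of flask above 0.45 m/s).
It fails at once if the sheet is dropped (falls untouched faster than 0.6 m/s, a drop of over 18 mm) (contact force between the fingers and sheet below 0.05 N and linear speed of sheet above 0.6 m/s).
It fails at once if the box is shifted by more than 25 mm (distance of box_top from where it was at the start of the episode above 0.025 m).
It fails at once if the roll-on bottle, comb or dish is moved by more than 20 mm (distance of any of rollon, comb, dish from where it was at the start of the episode above 0.02 m).
It also fails if it takes over 58 s, if anything falls off the work surface, if the arm or the gripper's body presses on something with over 40 N, if the wrist force passes 120 N, or if a joint passes its speed limit or range.

ROBOT

A 7-joint arm with a two-finger parallel gripper is mounted at the origin on the work surface. World frame = base frame: x ahead of the robot, y to its left, z up, the work surface at z = 0. Lengths are in m, angles in rad, forces in N, time in s.
With the tool pointing down it reaches from about 0.4 to 0.9 m from the base axis. Payload 5.5 kg.
Tool frame: the origin (TCP) lies at the very end of the fingers, on their centre line; the grasp point (between the pads) lies 19 mm behind it; z points along the fingers, y is the line along which they close (so a half turn about z gives the same grasp; the last joint's range is limited). The gripper opens to 85 mm and grips with 20 to 120 N. Pads are 22 mm wide; open, the fingers measure 114 mm over their backs; the gripper's body (76 mm by 85 mm) begins 54 mm behind the grasp point. The pads swing forward as they close: fully open they stand 13 mm farther back than shut.
Start: joints at [1.418, 0.501, -0.427, 1.55, 0.221, 1.138, -0.21], TCP at [0.263, -0.595, 0.231] pointing down, gripper open.
Joint ranges: [-2.88, 2.88], [-0.31, 2.03], [-1.54, 1.56], [0.2, 2.42], [-1.41, 4.55], [0.19, 2.02], [-2.57, 2.57]. Speed limits (rad/s): [2.57, 2.57, 3.14, 3.14, 3.14, 3.14, 3.14].

INTERFACE

Orientations are given as a unit quaternion [x, y, z, w].
In Python, from cell import manip, capture, get_calibration, workorder gives the robot as it stands. The module is installed in compiled form; this text tells all that it offers.
- The arm moves only by the tool arm_command, never from a script. Its argument "plan" is a list of rows, each a list of 4 numbers: the shift along the world's x, y, z in mm, then the turn about the world's z in rad. In form: [[dx, dy, dz, turn], ...]. A call has exactly 8 rows; each row is the pose to reach, as a shift and turn from the pose commanded when the call began; what a row does not reach only later rows make up. A row lasts 1/10 s, in which the tool goes at most 50 mm and 8.59 degrees, less where a joint would pass 70% of its speed; a pose out of reach is approached as far as the arm can. A call with a gripper value outside its range is refused whole. "claw" is the closure, from 0 (fully open) to 1 (shut), set as the call begins (left out, the last holds). The fingers move at their own pace and stop on an object; "newtons" is the grip in N (left out, the last holds). Time passes only in rows, so rows that repeat a pose let the fingers close, or fill a call up. It gives the time, the measured TCP pose, the force, the opening and the grip force at its end, in the units of the state.
- manip.get_state(): the state, without advancing time (a new reading comes with each control period).
- capture(name): name is "side" or "top" or "wrist"; returns the picture (420x560x3 uint8, red, green, blue); there is no depth.
- get_calibration(name): a dict with "camera_matrix" (3x3 intrinsics, pixels), "eye" and "rotation" of the camera in the world. Camera axes: x right, y down, z forward; pixel columns grow to the right and rows downward; lengths in m; the calibration is good to about 2 mm. The wrist camera is an equidistant fisheye: a pixel r from the principal point sees the ray r / f radians off the axis. A picture is of the moment at which its call begins: read the wrist's pose just before it. get_calibration takes no time and is no camera call; for the wrist camera it gives the pose at the moment of the call.
- workorder.hand_in(): hands the job in; it is judged then, once.
The state is a dict: "time": time; "q": joint angles; "qvel": joint speeds; "joint_efforts": joint torques, N m; "ee_pos": TCP position; "orientation": TCP orientation; "contact_force": force on the tool from outside, world axes, zero at the start; "wrist_torque": the same for the moment, N m; "width": opening from 0.0 (shut) to 1.0 (fully open); "gripper_force": force on a finger pad.
Only numpy, scipy, OpenCV 4.12 (cv2) and the standard library are available. Lean on these libraries where they do the work, as an engineer would, in place of code of your own. Each camera call takes 0.05 s, during which the arm holds its last target. There are 200 camera calls.

## Working session

There is one attempt and no reset: what is moved stays moved. The work goes in short steps, Python scripts to look and compute and a tool call to move; the robot and the scene stay as the last step left them, time stands still between calls to the robot, and variables do not carry over. Pictures are saved under pics/ and viewed, at most 13 in all, crops included, and the job is handed in when it is done.

Besides the shell and the picture viewer there is one more tool, called as name(argument=value, ...) on one line, values as JSON. arm_command: Moves the arm, as the interface text tells. Its arguments: {"type":"object","properties":{"plan":{"type":"array"},"claw":{"type":"number"},"newtons":{"type":"number"}},"required":["plan"]}

```bash
mkdir -p pics
python3 - <<'E'
from cell import *
import cv2,numpy as np
s=manip.get_state(); print(s['time'],s['ee_pos'],s['orientation'],s['width'])
for n in ("top","side"):
    im=capture(n); np.save(f"pics/{n}0.npy",im); cv2.imwrite(f"pics/{n}0.png",im[:,:,::-1])
    c=get_calibration(n); print(n,np.round(c["camera_matrix"],1).tolist(),np.round(c["eye"],3),np.round(c["rotation"],3).tolist())
E
```

```text
0.0 [ 0.26223832 -0.59400001  0.2302578 ] [ 9.78461003e-01  2.06429442e-01 -1.58100114e-04 -9.61824886e-04] 1.0014335433137784
top [[390.5, 0.0, 277.0], [0.0, 390.5, 214.3], [0.0, 0.0, 1.0]] [0.396 0.054 0.888] [0.705, -0.703, 0.06, -0.071]
side [[399.4, 0.0, 280.0], [0.0, 399.4, 211.0], [0.0, 0.0, 1.0]] [0.325 0.657 0.68 ] [-0.182, 0.902, -0.382, 0.081]
```

View pics/top0.png

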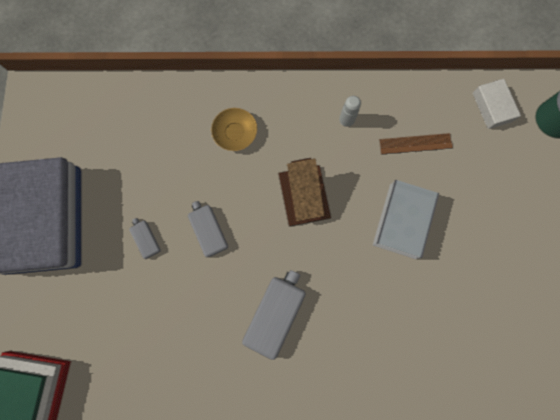

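View pics/side0.png

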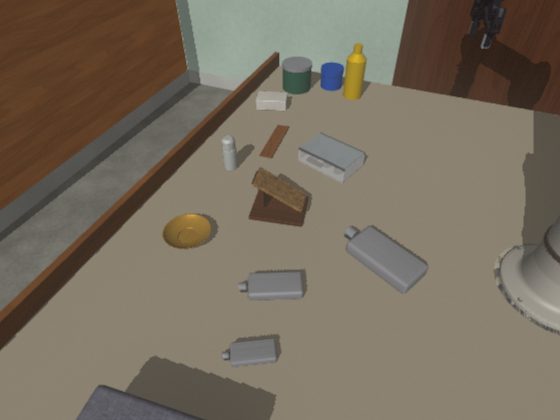

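Top view: three flask look-alikes: small (145,239), middle (208,229) and large (274,317). I choose the middle one. The cork is at (306,190) on the stand, its high end towards the top of the picture. The box is at (407,219), comb (416,144), roll-on (350,111) and dish (235,130). The side view agrees: middle flask (274,286), cork (280,190), box (332,156).

```bash
cat > h.py <<'E'
import cv2,numpy as np
from scipy.spatial.transform import Rotation as R
from cell import *
def cast(n,uv,z):
    c=get_calibration(n); K=c["camera_matrix"]; uv=np.atleast_2d(uv).astype(float)
    d=np.c_[(uv[:,0]-K[0][2])/K[0][0],(uv[:,1]-K[1][2])/K[1][1],np.ones(len(uv))]
    d=R.from_quat(c["rotation"]).apply(d); e=np.array(c["eye"])
    return e+d*((z-e[2])/d[:,2])[:,None]
def blob(m,seed):
    m=cv2.morphologyEx(m.astype(np.uint8),cv2.MORPH_OPEN,np.ones((3,3)))
    n,l,st,ce=cv2.connectedComponentsWithStats(m,connectivity=4)
    r=(l==l[seed[1],seed[0]]).astype(np.uint8)
    return cv2.morphologyEx(r,cv2.MORPH_CLOSE,np.ones((5,5)))
def quad(m):
    c=max(cv2.findContours(m,cv2.RETR_EXTERNAL,cv2.CHAIN_APPROX_NONE)[0],key=cv2.contourArea)
    return c,cv2.boxPoints(cv2.minAreaRect(c))
E
python3 - <<'E'
from h import *
im=np.load("pics/top0.npy"); hsv=cv2.cvtColor(im,cv2.COLOR_RGB2HSV)
for p in [(208,232),(306,190),(315,213),(407,219),(384,215),(250,300),(245,230),(296,215),(320,185)]: print(p,im[p[1],p[0]],hsv[p[1],p[0]])
c=im[80:360,120:460]; cv2.imwrite("pics/crop.png",cv2.resize(c,None,fx=2.1,fy=2.1,interpolation=cv2.INTER_CUBIC)[:,:,::-1])
H,S,V=[hsv[...,i].astype(int) for i in range(3)]
M={'flask':(((H>95)|(S<28))&(V>85),(208,232),.024),'box':((H>60)&(H<125)&(S>15)&(V>85),(407,219),.045),'cork':((V>70)&(S>95)&(H<22),(306,190),.069)}
for k,(m,s,z) in M.items():
    b=blob(m,s); cc,q=quad(b); w=cast("top",q,z); print(k,b.sum(),q.round(1).tolist(),'ctr',w.mean(0).round(4))
    e=np.diff(np.vstack([w,w[:1]]),axis=0)[:,:2]; print('  sides',np.linalg.norm(e,axis=1).round(4),'ang',np.degrees(np.arctan2(e[:,1],e[:,0])).round(1))
    im[cv2.morphologyEx(b,cv2.MORPH_GRADIENT,np.ones((2,2)))>0]=[255,0,0]
cv2.imwrite("pics/crop2.png",cv2.resize(im[80:360,120:460],None,fx=2.1,fy=2.1,interpolation=cv2.INTER_NEAREST)[:,:,::-1])
E
```

```text
(208, 232) [124 125 126] [105   4 126]
(306, 190) [111  89  61] [ 17 115 111]
(315, 213) [111  89  63] [ 16 110 111]
(407, 219) [133 139 139] [ 90  11 139]
(384, 215) [125 125 122] [ 30   6 125]
(250, 300) [142 133 117] [ 19  45 142]
(245, 230) [144 136 119] [ 20  44 144]
(296, 215) [119  94  65] [ 16 116 119]
(320, 185) [73 53 38] [ 13 122  73]
flask 1185 [[182.5, 206.5], [204.60000610351562, 196.8000030517578], [226.8000030517578, 247.3000030517578], [204.8000030517578, 257.0]] ctr [0.5302 0.2297 0.024 ]
  sides [0.0542 0.1271 0.0528 0.1266] ang [ -65.3 -154.9  114.2   25.8]
box 234686 [[-0.0, 0.0], [559.0, 0.0], [559.0, 419.0], [0.0, 419.0]] ctr [0.6135 0.0684 0.045 ]
  sides [1.3698 0.9482 1.1181 0.9703] ang [-90.4 172.7  90.5   7.8]
cork 1801 [[284.5, 162.1999969482422], [316.29998779296875, 156.89999389648438], [326.20001220703125, 216.5], [294.5, 221.8000030517578]] ctr [0.606  0.0055 0.069 ]
  sides [0.0707 0.134  0.0686 0.1337] ang [ -80.1 -171.7   99.7    9.1]
```

View pics/crop2.png

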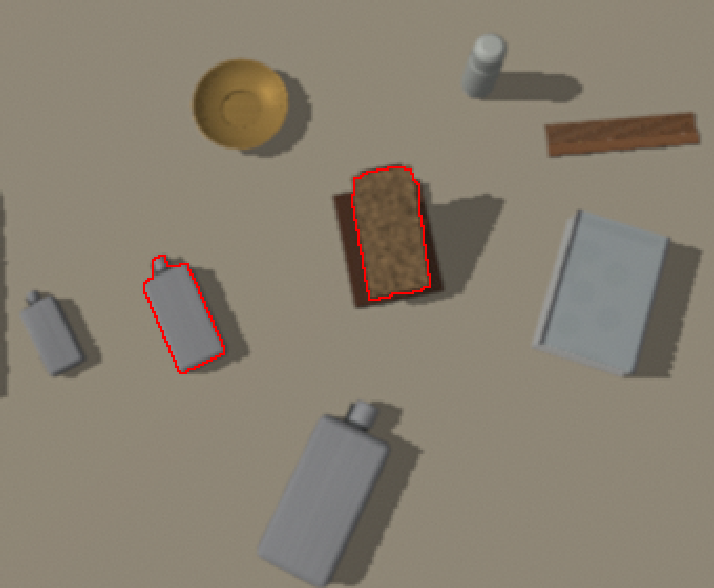

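The crop confirms the middle flask (outline fits, cap towards the dish). The cork is outlined well, but the box mask needs a tighter threshold.

Run:
```python
from h import *
im=np.load("pics/top0.npy"); hsv=cv2.cvtColor(im,cv2.COLOR_RGB2HSV)
H,S,V=[hsv[...,i].astype(int) for i in range(3)]
def rep(k,q,z):
    w=cast("top",q,z); e=np.diff(np.vstack([w,w[:1]]),axis=0)[:,:2]
    print(k,q.round(1).tolist(),'ctr',w.mean(0).round(4),'sides',np.linalg.norm(e,axis=1).round(4),'ang',np.degrees(np.arctan2(e[:,1],e[:,0])).round(1))
m=blob(((H>95)|(S<28))&(V>85),(208,232)); m=cv2.morphologyEx(m,cv2.MORPH_OPEN,cv2.getStructuringElement(2,(15,15)))
rep('flask',quad(m)[1],.018)
m=blob((S<30)&(V>95),(407,219)); c,q=quad(m); rep('box',q,.045); print(cv2.approxPolyDP(c,6,True)[:,0].tolist())
m=blob((S<30)&(V>95)&(H>70),(407,219)); c,q=quad(m); rep('boxblue',q,.045); print(cv2.approxPolyDP(c,6,True)[:,0].tolist())
q=np.array([(120+x/2.1,80+y/2.1) for x,y in[(355,172),(410,165),(430,290),(370,301)]]) # crop2 corners
z=np.array([.1015,.1015,.0365,.0365]); w=np.vstack([cast("top",p,h) for p,h in zip(q,z)])
d=w[:2].mean(0)-w[2:].mean(0); print('cork',w.round(4).tolist(),w.mean(0),np.linalg.norm(d),np.degrees(np.arctan2(d[1],d[0])))
# side view box/cork check pixels
for p in [(298,157),(325,136),(364,155),(343,178)]: print('side',p,cast('side',p,.045).round(3))
```

```text
flask [[184.8000030517578, 211.5], [206.8000030517578, 201.8000030517578], [226.60000610351562, 247.0], [204.6999969482422, 256.70001220703125]] ctr [0.5257 0.2282 0.018 ] sides [0.0542 0.1142 0.053  0.1138] ang [ -65.4 -154.9  114.2   25.8]
box [[371.29998779296875, 245.89999389648438], [391.1000061035156, 177.6999969482422], [439.20001220703125, 191.6999969482422], [419.3999938964844, 259.8999938964844]] ctr [ 0.5465 -0.2134  0.045 ] sides [0.1603 0.1089 0.1591 0.1056] ang [ -18.2 -107.   160.6   73.7]
[[396, 180], [373, 245], [418, 258], [437, 192]]
boxblue [[377.5, 244.39999389648438], [395.79998779296875, 180.1999969482422], [438.70001220703125, 192.5], [420.3999938964844, 256.70001220703125]] ctr [ 0.5471 -0.2195  0.045 ] sides [0.1507 0.097  0.1497 0.0941] ang [ -18.1 -106.7  160.8   73.9]
[[396, 181], [379, 243], [420, 256], [437, 193]]
cork [[0.6561, 0.0411, 0.1015], [0.6634, -0.014, 0.1015], [0.5479, -0.0388, 0.0365], [0.536, 0.0244, 0.0365]] [0.60085475 0.0031723  0.069     ] 0.13614678922709134 9.975791291644748
side (298, 157) [[ 0.623 -0.155  0.045]]
side (325, 136) [[ 0.588 -0.277  0.045]]
side (364, 155) [[ 0.463 -0.231  0.045]]
side (343, 178) [[ 0.487 -0.116  0.045]]
```

Targets:
- Cork centre is about (0.604, 0.004), yaw 10°.
- Box top is (0.547, -0.2195), yaw -18.3°.
- Flask is (0.526, 0.228), yaw 25.5°.

First move: above the cork, turning -0.242.

arm_command(plan=[[170, 300, -10, -0.12], [342, 598, -30, -0.242], [342, 598, -30, -0.242], [342, 598, -30, -0.242], [342, 598, -30, -0.242], [342, 598, -30, -0.242], [342, 598, -30, -0.242], [342, 598, -30, -0.242]], claw=0, newtons=20)

```text
time: 0.9
ee_pos: [0.4613, -0.2458, 0.214]
orientation: [0.996, 0.087, -0.0, 0.0]
contact_force: [1.6, -1.4, -0.3]
width: 0.998
gripper_force: 0.0
```

Run:
```python
from cell import *
s=manip.get_state(); print(s['time'],s['ee_pos'],s['orientation'],s['q'])
```

```text
0.9 [ 0.46129313 -0.24579621  0.21404469] [ 9.96234974e-01  8.66940550e-02 -1.09458451e-04  6.78300998e-05] [ 0.90230989  0.30747118 -0.55183297  1.8834628   0.18965459  1.00241529
 -1.12848978]
```

arm_command(plan=[[143, 250, -14, 0], [143, 250, -14, 0], [143, 250, -14, 0], [143, 250, -14, 0], [143, 250, -14, 0], [143, 250, -14, 0], [143, 250, -14, 0], [143, 250, -14, 0]])

```text
time: 1.7
ee_pos: [0.6035, 0.0037, 0.1995]
orientation: [0.996, 0.088, -0.001, -0.0]
contact_force: [0.3, -0.8, 0.6]
width: 0.998
gripper_force: 0.0
```

Run:
```python
from h import *
s=manip.get_state(); print(s['time'],s['ee_pos'],s['orientation'])
c=get_calibration("wrist"); im=capture("wrist"); print(c)
cv2.imwrite("pics/w1.png",im[:,:,::-1]); np.save("pics/w1.npy",im)
```

```text
1.7 [0.60353475 0.0036644  0.199483  ] [ 9.96103929e-01  8.81840321e-02 -6.95247971e-04 -2.37739734e-04]
{'camera_matrix': array([[325.1922621 ,   0.        , 276.58935058],
       [  0.        , 325.1922621 , 207.90880341],
       [  0.        ,   0.        ,   1.        ]]), 'eye': array([0.67612271, 0.01628302, 0.3419606 ]), 'rotation': array([ 0.75859397, -0.63529531, -0.09332479,  0.11056922])}
```

View pics/w1.png

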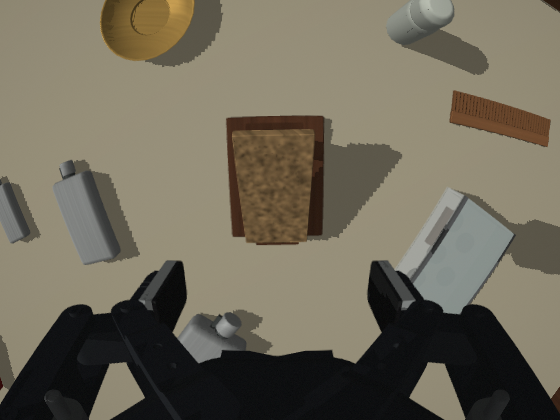

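The wrist view shows the cork with high corners (233,134) and (314,129) and low corners (243,243) and (306,241). The foot corners are (227,117), (323,116), (323,236) and (232,237). The finger tips are at (172,265) and (382,265). The fisheye rays should refine the numbers.

```bash
cat >> h.py <<'E'
def wcast(uv,z,c):
    K=c["camera_matrix"]; a=(np.atleast_2d(uv)-[K[0][2],K[1][2]])/K[0][0]; r=np.linalg.norm(a,axis=1)
    d=np.c_[a*(np.sin(r)/r)[:,None],np.cos(r)]; d=R.from_quat(c["rotation"]).apply(d); e=np.array(c["eye"])
    return e+d*((np.asarray(z)-e[2])/d[:,2])[:,None]
E
python3 - <<'E'
from h import *
c=get_calibration("wrist")
f=wcast([(227,117),(323,116),(323,236),(232,237)],.01,c); print('foot',f.round(4).tolist(),f.mean(0))
k=wcast([(233,134),(314,129),(306,241),(243,243)],[.1015,.1015,.0365,.0365],c); print('cork',k.round(4).tolist(),k.mean(0))
fl=wcast([(55,185),(90,171),(119,255),(87,264)],[.018]*4,c);print('flask',fl.round(4).tolist(),fl.mean(0))
for n,q in(('foot',f),('cork',k),('flask',fl)):
    d=q[:2].mean(0)-q[2:].mean(0);e=q[0]+q[3]-q[1]-q[2]; print(n,np.hypot(*d[:2]),np.hypot(*e[:2])/2,np.degrees(np.arctan2(d[1],d[0])),np.degrees(np.arctan2(-e[0],e[1])))
E
```

```text
foot [[0.6643, 0.0634, 0.01], [0.682, -0.0324, 0.01], [0.555, -0.0589, 0.01], [0.5365, 0.0399, 0.01]] [0.60946651 0.00301084 0.01      ]
cork [[0.6556, 0.0435, 0.1015], [0.6695, -0.0148, 0.1015], [0.5564, -0.037, 0.0365], [0.5431, 0.0259, 0.0365]] [0.6061854  0.00438926 0.069     ]
flask [[0.5626, 0.2667, 0.018], [0.5869, 0.2135, 0.018], [0.49, 0.173, 0.018], [0.4661, 0.221, 0.018]] [0.52640127 0.21854452 0.018     ]
foot 0.12979322154202733 0.09896657298899163 11.11027443766686 10.559822202158045
cork 0.1145403026431584 0.06205715168605709 10.01947658530539 12.665686286140316
flask 0.10588627948363878 0.05605870960424834 23.998941008762824 25.498783580468498
```

arm_command(plan=[[4, 0, -30, 0.016], [4, 0, -70, 0.016], [4, 0, -100, 0.016], [4, 0, -120, 0.016], [4, 0, -135, 0.016], [4, 0, -145, 0.016], [4, 0, -145, 0.016], [4, 0, -145, 0.016]])

```text
time: 2.55
ee_pos: [0.6085, 0.002, 0.056]
orientation: [0.996, 0.094, 0.001, 0.0]
contact_force: [0.2, -0.6, -0.3]
width: 1.001
gripper_force: 0.0
```

arm_command(plan=[[0, 0, 0, 0], [0, 0, 0, 0], [0, 0, 0, 0], [0, 0, 0, 0], [0, 0, 0, 0], [0, 0, 0, 0], [0, 0, 0, 0], [0, 0, 0, 0]], claw=0.5, newtons=25)

```text
time: 3.35
ee_pos: [0.6088, 0.0026, 0.0566]
orientation: [0.995, 0.095, 0.001, 0.0]
contact_force: [-1.4, 0.3, 5.9]
width: 0.722
gripper_force: 27.1
```

Run:
```python
from h import *
s=manip.get_state(); print(s['time'],s['ee_pos'],s['width'],s['gripper_force'])
im=capture("wrist"); cv2.imwrite("pics/w2.png",im[:,:,::-1])
```

```text
3.35 [0.60884733 0.0025846  0.05660392] 0.7219929645190186 27.055853605270386
```

View pics/w2.png

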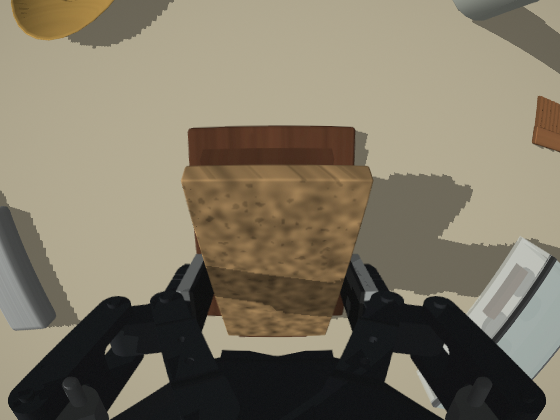

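Cork gripped at 61 mm width. Lift and carry it over the box.

arm_command(plan=[[0, 0, 10, 0], [0, 0, 35, 0], [0, 0, 70, 0], [-5, -20, 90, -0.04], [-20, -60, 90, -0.14], [-30, -100, 90, -0.24], [-40, -140, 90, -0.34], [-50, -180, 90, -0.44]])

```text
time: 4.2
ee_pos: [0.5572, -0.1792, 0.146]
orientation: [0.992, -0.127, 0.0, 0.0]
contact_force: [0.7, -0.4, -1.2]
width: 0.72
gripper_force: 27.5
```

arm_command(plan=[[-12, -42, 0, -0.07], [-12, -42, 0, -0.07], [-12, -42, 0, -0.07], [-12, -42, 0, -0.07], [-12, -42, 0, -0.07], [-12, -42, 0, -0.07], [-12, -42, 0, -0.07], [-12, -42, 0, -0.07]])

```text
time: 5.0
ee_pos: [0.5461, -0.2191, 0.1452]
orientation: [0.987, -0.159, -0.0, -0.0]
contact_force: [-0.3, -0.0, -0.6]
width: 0.714
gripper_force: 27.5
```

Run:
```python
from h import *
s=manip.get_state(); print(s['time'],s['ee_pos'],s['width'],s['gripper_force'],2*np.arctan2(s['orientation'][1],s['orientation'][0]))
t=capture("side"); w=capture("wrist")
cv2.imwrite("pics/s3.png",np.hstack([cv2.resize(t[60:270,180:460],(400,300)),cv2.resize(w,(400,300))])[:,:,::-1])
```

```text
5.0 [ 0.54605278 -0.21910764  0.14522362] 0.7143960724908248 27.51221090555191 -0.31922878532465593
```

View pics/s3.png

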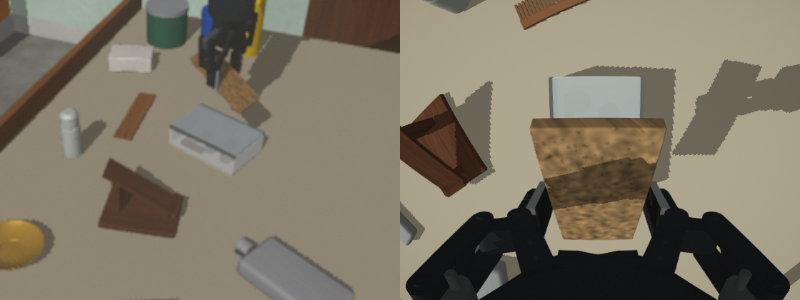

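The cork is held over the box at 30°, and the box edges line up symmetrically with it. Lower it until the low edge is just above the lid, then press it flat gently.

arm_command(plan=[[-2, 0, -20, 0], [-5, 2, -40, 0], [-5, 2, -55, 0], [-5, 2, -63, 0], [-5, 2, -67, 0], [-5, 2, -71, 0], [-5, 2, -74, 0], [-5, 2, -76, 0]], newtons=20)

```text
time: 5.9
ee_pos: [0.5425, -0.2181, 0.0703]
orientation: [0.987, -0.159, 0.002, 0.0]
contact_force: [2.0, -0.6, 4.9]
width: 0.718
gripper_force: 28.0
```

arm_command(plan=[[1, 0, -2, 0], [2, -1, -4, 0], [3, -1, -6, 0], [4, -1, -8, 0], [5, -2, -10, 0], [6, -2, -12, 0], [6, -2, -14, 0], [6, -2, -14, 0]])

```text
time: 6.7
ee_pos: [0.5465, -0.2195, 0.0547]
orientation: [0.987, -0.159, -0.0, -0.0]
contact_force: [2.3, 0.2, 2.6]
width: 0.718
gripper_force: 28.8
```

Run:
```python
from h import *
s=manip.get_state(); print(s['time'],s['ee_pos'],s['width'],s['gripper_force'],s['contact_force'])
t=capture("side"); w=capture("wrist")
cv2.imwrite("pics/s4.png",np.hstack([cv2.resize(t[60:210,240:440],(400,300)),cv2.resize(w,(400,300))])[:,:,::-1])
```

```text
6.7 [ 0.5465343  -0.21954144  0.05470138] 0.717582541196874 28.772625625133514 [2.33657405 0.2469179  2.6160291 ]
```

View pics/s4.png

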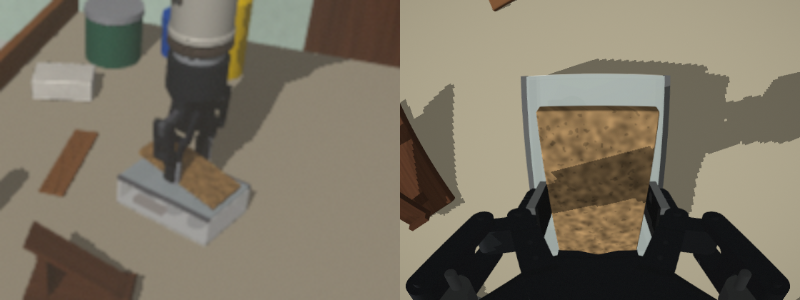

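The cork is pivoting flat as intended, and the box isn't moving. Keep pressing.

arm_command(plan=[[0, 0, -2, 0], [1, 0, -4, 0], [1, 0, -6, 0], [2, -1, -8, 0], [2, -1, -10, 0], [2, -1, -11, 0], [2, -1, -12, 0], [2, -1, -12, 0]])

```text
time: 7.6
ee_pos: [0.549, -0.2206, 0.0432]
orientation: [0.987, -0.159, 0.0, -0.0]
contact_force: [0.8, 1.1, 3.2]
width: 0.716
gripper_force: 29.1
```

Run:
```python
from h import *
s=manip.get_state(); print(s['time'],s['ee_pos'],s['width'],s['gripper_force'],s['contact_force'])
c=get_calibration("wrist"); w=capture("wrist"); np.save("pics/w5.npy",w); print(c)
cv2.imwrite("pics/w5.png",w[:,:,::-1])
```

```text
7.6 [ 0.54898674 -0.2205651   0.04316009] 0.7161865364910386 29.097002148628235 [0.80215137 1.13191913 3.24963396]
{'camera_matrix': array([[325.1922621 ,   0.        , 276.58935058],
       [  0.        , 325.1922621 , 207.90880341],
       [  0.        ,   0.        ,   1.        ]]), 'eye': array([ 0.61879622, -0.24336462,  0.18568659]), 'rotation': array([-0.57912881,  0.80240629,  0.11686158, -0.08424567])}
```

View pics/w5.png

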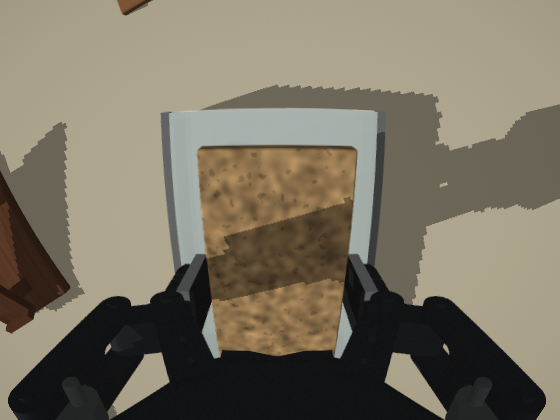

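The box's far lid corners are at (163,113) and (384,112), the cork's far corners at (197,148) and (357,148). Cast them to check centring.

Run:
```python
from h import *
c=get_calibration("wrist")
b=wcast([(163,113),(384,112)],.045,c); k=wcast([(197,148),(357,148)],.056,c)
for n,q,h in(('box',b,.075),('cork',k,.065)):
    e=q[0]-q[1]; a=np.arctan2(-e[0],e[1]); m=q.mean(0)[:2]-h*np.array([np.cos(a),np.sin(a)])
    print(n,q.round(4).tolist(),np.hypot(*e[:2]),np.degrees(a),'ctr',m)
```

```text
box [[0.6367, -0.1961, 0.045], [0.6061, -0.2892, 0.045]] 0.09792977064789887 -18.211811578576278 ctr [ 0.55014027 -0.21919919]
cork [[0.6165, -0.2085, 0.056], [0.596, -0.2703, 0.056]] 0.06509970095520518 -18.352626412516123 ctr [ 0.54454927 -0.21889515]
```

arm_command(plan=[[0, 0, -1, 0], [0, 0, -2, 0], [1, 0, -3, 0], [1, 0, -4, 0], [1, 0, -4, 0], [1, 0, -4, 0], [1, 0, -4, 0], [1, 0, -4, 0]])

```text
time: 8.45
ee_pos: [0.5494, -0.2208, 0.0398]
orientation: [0.987, -0.159, -0.0, 0.0]
contact_force: [-2.2, 0.5, 10.0]
width: 0.716
gripper_force: 33.1
```

Centred within about 6 mm and now seated. Release, then rise.

arm_command(plan=[[0, 0, 0, 0], [0, 0, 0, 0], [0, 0, 0, 0], [0, 0, 0, 0], [0, 0, 0, 0], [0, 0, 5, 0], [0, 0, 15, 0], [0, 0, 40, 0]], claw=0)

```text
time: 9.25
ee_pos: [0.5483, -0.2201, 0.0784]
orientation: [0.987, -0.159, -0.002, -0.0]
contact_force: [0.7, -0.3, -0.6]
width: 0.996
gripper_force: 0.0
```

arm_command(plan=[[-2, 40, 40, 0.1], [-5, 90, 80, 0.2], [-8, 135, 100, 0.3], [-12, 180, 110, 0.4], [-16, 225, 110, 0.5], [-20, 270, 110, 0.6], [-22, 315, 110, 0.7], [-24, 360, 110, 0.76]])

```text
time: 10.05
ee_pos: [0.5257, 0.1418, 0.1907]
orientation: [0.975, 0.22, 0.001, 0.0]
contact_force: [0.3, -0.2, 0.4]
width: 1.0
gripper_force: 0.0
```

arm_command(plan=[[0, 84, 0, 0], [0, 84, 0, 0], [0, 84, 0, 0], [0, 84, 0, 0], [0, 84, 0, 0], [0, 84, 0, 0], [0, 84, 0, 0], [0, 84, 0, 0]])

```text
time: 10.85
ee_pos: [0.5262, 0.2223, 0.1893]
orientation: [0.976, 0.217, 0.0, 0.0]
contact_force: [-0.0, 1.0, -0.4]
width: 0.999
gripper_force: 0.0
```

Run:
```python
from h import *
s=manip.get_state(); print(s['time'],s['ee_pos'],s['width'],2*np.arctan2(s['orientation'][1],s['orientation'][0]))
c=get_calibration("wrist"); w=capture("wrist"); t=capture("top"); np.save("pics/t6.npy",t)
cv2.imwrite("pics/s6.png",np.hstack([cv2.resize(t[110:320,180:460],(400,300)),cv2.resize(w,(400,300))])[:,:,::-1])
hsv=cv2.cvtColor(t,cv2.COLOR_RGB2HSV);H,S,V=[hsv[...,i].astype(int) for i in range(3)]
for k,m,z in(('cork',blob((V>60)&(S>80)&(H<25),(407,219)),.053),):
    q=quad(m)[1]; p=cast("top",q,z); e=np.diff(np.vstack([p,p[:1]]),axis=0)[:,:2]
    print(k,p.mean(0),np.linalg.norm(e,axis=1),np.degrees(np.arctan2(e[:,1],e[:,0])))
```

```text
10.85 [0.52618881 0.22228667 0.18927167] 0.9992355962717896 0.4381483672379883
cork [ 0.54327929 -0.21854184  0.053     ] [0.12813958 0.06071025 0.12759052 0.05918798] [ -18.28575654 -106.69002323  161.0220116    73.89185107]
```

View pics/s6.png

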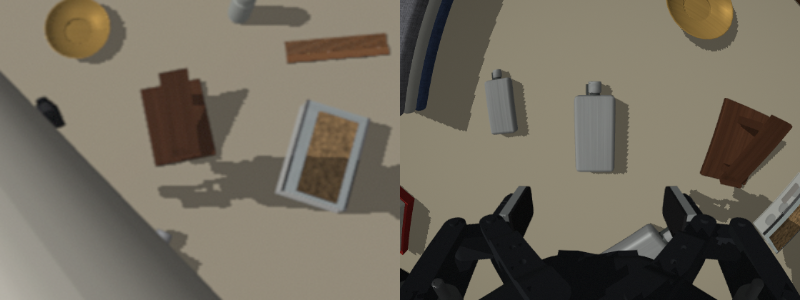

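The cork lies flat on the lid, centred. In the wrist view the flask body spans about (246,133) to (298,240), cap up. Refine its pose.

Run:
```python
from h import *
c=get_calibration("wrist"); w=capture("wrist"); hsv=cv2.cvtColor(w,cv2.COLOR_RGB2HSV);H,S,V=[hsv[...,i].astype(int) for i in range(3)]
m=blob((S<28)&(V>85),(272,190)); m=cv2.morphologyEx(m,cv2.MORPH_OPEN,np.ones((31,31))); q=quad(m)[1]; print(q.round(1).tolist())
p=wcast(q,.018,c); e=np.diff(np.vstack([p,p[:1]]),axis=0)[:,:2]
print(p.mean(0),np.linalg.norm(e,axis=1),np.degrees(np.arctan2(e[:,1],e[:,0])))
```

```text
[[245.0, 134.0], [298.0, 134.0], [298.0, 239.0], [245.0, 239.0]]
[0.52423522 0.22720479 0.018     ] [0.05092413 0.10778534 0.05523214 0.107994  ] [ -65.00810726 -153.95061761  115.20157758   23.76178355]
```

arm_command(plan=[[-2, 5, -40, 0], [-2, 5, -80, 0], [-2, 5, -120, 0], [-2, 5, -150, 0], [-2, 5, -170, 0], [-2, 5, -180, 0], [-2, 5, -184, 0], [-2, 5, -184, 0]])

```text
time: 11.8
ee_pos: [0.5241, 0.2286, 0.0055]
orientation: [0.976, 0.218, 0.0, -0.0]
contact_force: [0.7, 0.0, 0.6]
width: 0.999
gripper_force: 0.0
```

arm_command(plan=[[0, 0, 0, 0], [0, 0, 0, 0], [0, 0, 0, 0], [0, 0, 0, 0], [0, 0, 0, 0], [0, 0, 0, 0], [0, 0, 0, 0], [0, 0, 0, 0]], claw=0.6, newtons=50)

```text
time: 12.6
ee_pos: [0.5251, 0.2286, 0.0067]
orientation: [0.976, 0.218, 0.001, 0.0]
contact_force: [-1.2, -1.2, 5.8]
width: 0.64
gripper_force: 54.0
```

arm_command(plan=[[0, 0, 10, 0], [0, 0, 40, 0], [0, 0, 80, 0], [0, 0, 120, 0], [0, -20, 140, -0.05], [0, -60, 140, -0.15], [2, -105, 140, -0.25], [4, -150, 140, -0.35]])

```text
time: 13.4
ee_pos: [0.5275, 0.0771, 0.1461]
orientation: [0.999, 0.044, 0.0, 0.0]
contact_force: [1.1, -0.3, -2.6]
width: 0.642
gripper_force: 54.0
```

arm_command(plan=[[2, -45, 0, -0.1], [4, -90, 0, -0.2], [6, -135, 0, -0.3], [8, -180, 0, -0.4], [10, -225, 0, -0.405], [12, -265, 0, -0.405], [14, -290, 0, -0.405], [14, -297, 0, -0.405]])

```text
time: 14.2
ee_pos: [0.541, -0.2232, 0.1454]
orientation: [0.987, -0.16, 0.0, 0.001]
contact_force: [-0.2, 0.1, -2.3]
width: 0.644
gripper_force: 54.0
```

Run:
```python
from h import *
s=manip.get_state(); print(s['time'],s['ee_pos'],s['width'],s['qvel'].max(),2*np.arctan2(s['orientation'][1],s['orientation'][0]))
t=capture("side"); w=capture("wrist")
cv2.imwrite("pics/s7.png",np.hstack([cv2.resize(t[40:190,240:440],(400,300)),cv2.resize(w,(400,300))])[:,:,::-1])
```

```text
14.2 [ 0.54095235 -0.22320136  0.14541946] 0.6443375941634276 0.08506136038709902 -0.32086200412472354
```

View pics/s7.png

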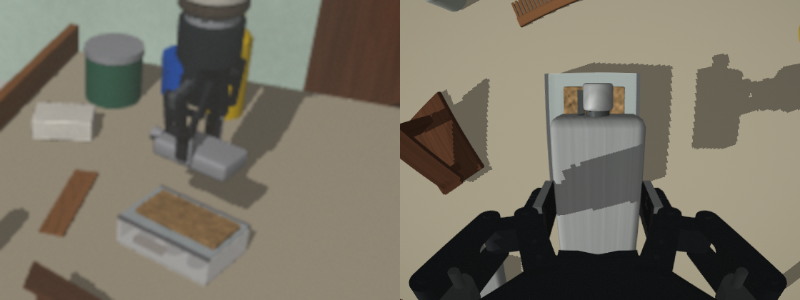

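Flask is level, with cork and lid symmetric below it. Lower it slowly.

arm_command(plan=[[2, 4, -20, 0], [2, 4, -45, 0], [2, 4, -62, 0], [2, 4, -72, 0], [2, 4, -77, 0], [2, 4, -80, 0], [2, 4, -82, 0], [2, 4, -83, 0]])

```text
time: 15.1
ee_pos: [0.5444, -0.2147, 0.0628]
orientation: [0.988, -0.157, 0.001, 0.0]
contact_force: [-0.2, 0.3, -1.7]
width: 0.643
gripper_force: 54.0
```

arm_command(plan=[[0, 0, 0, 0], [0, 0, -0.5, 0], [0, 0, -1, 0], [0, 0, -1.5, 0], [0, 0, -2, 0], [0, 0, -2.5, 0], [0, 0, -2.5, 0], [0, 0, -2.5, 0]])

```text
time: 15.9
ee_pos: [0.5439, -0.2147, 0.0598]
orientation: [0.988, -0.157, -0.0, 0.0]
contact_force: [-0.5, -0.3, -1.7]
width: 0.641
gripper_force: 54.1
```

arm_command(plan=[[0, -2, 0, 0], [0, -3, 0, 0], [0, -3, -0.5, 0], [0, -3, -1, 0], [0, -3, -1.5, 0], [0, -3, -2, 0], [0, -3, -2, 0], [0, -3, -2, 0]])

```text
time: 16.7
ee_pos: [0.5441, -0.218, 0.0597]
orientation: [0.988, -0.157, 0.0, 0.001]
contact_force: [-6.1, 2.2, 14.5]
width: 0.641
gripper_force: 56.0
```

Seated. Release, then rise.

arm_command(plan=[[0, 0, 1, 0], [0, 0, 1, 0], [0, 0, 1, 0], [0, 0, 1, 0], [0, 0, 1, 0], [0, 0, 6, 0], [0, 0, 16, 0], [0, 0, 40, 0]], claw=0)

```text
time: 17.5
ee_pos: [0.5424, -0.2171, 0.097]
orientation: [0.988, -0.157, -0.002, -0.0]
contact_force: [0.9, -1.3, 0.6]
width: 0.998
gripper_force: 0.0
```

arm_command(plan=[[0, 0, 40, 0], [0, 0, 80, 0], [0, 0, 120, 0], [0, 0, 120, 0], [0, 0, 120, 0], [0, 0, 120, 0], [0, 0, 120, 0], [0, 0, 120, 0]])

```text
time: 18.3
ee_pos: [0.5431, -0.2173, 0.2164]
orientation: [0.988, -0.157, -0.001, -0.0]
contact_force: [0.2, -0.2, 0.8]
width: 1.003
gripper_force: 0.0
```

Run:
```python
from h import *
s=manip.get_state(); print(s['time'],s['ee_pos'],s['width'],s['contact_force'])
t=capture("side"); c=get_calibration("wrist"); w=capture("wrist"); np.save("pics/w8.npy",w)
cv2.imwrite("pics/s8.png",np.hstack([cv2.resize(t[40:190,240:440],(400,300)),cv2.resize(w,(400,300))])[:,:,::-1])
```

```text
18.3 [ 0.54312386 -0.21734488  0.21641804] 1.0032876930251056 [ 0.17576764 -0.19060307  0.80872193]
```

View pics/s8.png

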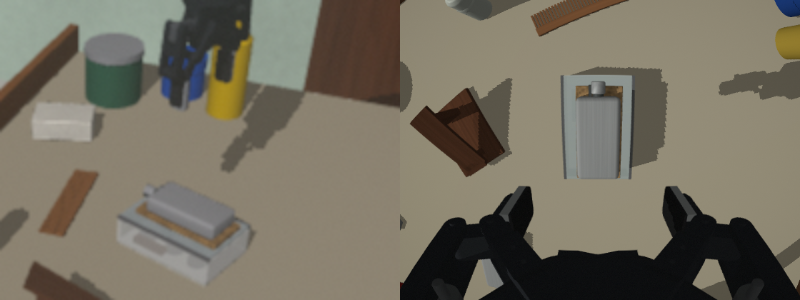

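The flask lies flat on the cork: body (577..619, 97..178) in the right half, cork far edge at row 85, box rows 75..179. Check lengthwise centring by ray.

Run:
```python
from h import *
c=get_calibration("wrist"); f=lambda l:[((x-400)*1.4,y*1.4) for x,y in l]
fl=wcast(f([(577,97),(619,97),(619,178),(577,178)]),.071,c); k=wcast(f([(576,85),(623,85)]),.053,c).mean(0)[:2]
b=wcast(f([(561,75),(632,75),(632,179),(563,179)]),.045,c)
u=np.array([np.cos(-.319),np.sin(-.319)]); print('flask',fl.mean(0),'cork',k-.065*u,'box',b.mean(0))
```

```text
flask [ 0.54318983 -0.21750262  0.071     ] cork [ 0.54632989 -0.22035422] box [ 0.5508234  -0.21857031  0.045     ]
```

All three centres agree within about 8 mm. Handing in.

```bash
python3 -c "
from cell import workorder
print(workorder.hand_in())"
```

```text
the job is handed in; nothing more can be done
None
```

The cork lies flat on the box lid and the hip flask lies flat on the cork, with all three centres within about 8 mm of each other by camera. Both are released and the job is handed in; no verdict came back.

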